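# Clear the indexing fixture's deck and hold its index plunger out

## Robot

A 6-joint arm with a two-finger parallel gripper is mounted at the origin on the work surface. World frame = base frame: x ahead of the robot, y to its left, z up, the work surface at z = 0. Lengths are in m, angles in rad, forces in N, time in s.
With the tool pointing down it reaches from about 0.325 to 0.9 m from the base axis. Payload 6.1 kg.
Tool frame: the origin (TCP) lies midway between the tips of the shut fingers; the grasp point (between the pads) lies grasp_offset behind it (grasp_offset is the distance from the TCP to the grasp point, in m); z points along the fingers, y is the line along which they close (so a half turn about z gives the same grasp; the last joint's range is limited). The gripper opens to 85 mm and grips with 20 to 120 N. Pads are 22 mm wide; open, the fingers measure 114 mm over their backs; the gripper's body (76 mm by 85 mm) begins 54 mm behind the grasp point. The pads swing forward as they close: fully open they stand 13 mm farther back than shut.
Start: joints at [1.139, 0.22, 1.526, -0, 1.395, -0.126], TCP at [0.188, 0.596, 0.231] pointing down, gripper open.
Joint ranges: [-2.98, 2.98], [-0.91, 2.08], [0.09, 2.57], [-1.24, 4.39], [0.2, 2.65], [-2.68, 2.68]. Speed limits (rad/s): [2.57, 2.57, 3.01, 3.14, 3.14, 3.14].

## Interface

Orientations are given as a rotation vector (axis times angle).
In Python, from rig import sense, snapshot, finish_job, grasp_offset gives the robot as it stands.
- The arm moves only by the tool play_rows, never from a script. Its argument "rows" is a list of rows, each an object with "translation": the shift along the tool's x, y, z in mm, a list of three; "rot": the turn, a rotation vector about the tool's x, y, z in rad, a list of three. A call has 1 to 8 rows; each row is the pose to reach, as a shift and turn from the pose commanded when the call began, along the tool's axes at that moment; what a row does not reach only later rows make up. A row lasts 1/8 s, in which the tool goes at most 62.5 mm and 10.7 degrees, less where a joint would pass 70% of its speed; a pose out of reach is approached as far as the arm can. A call with a gripper value outside its range is refused whole. "jaw" is the closure, from -1 (fully open) to 1 (shut), set as the call begins (left out, the last holds). The fingers move at their own pace and stop on an object; "squeeze" is the grip in N (left out, the last holds). Time passes only in rows, so rows that repeat a pose let the fingers close. It gives the time, the measured TCP pose, the force, the opening and the grip force at its end, in the units of the state.
- sense(): the state, without advancing time (a new reading comes with each control period).
- snapshot(name): name is "scene" or "top"; returns a dict with "image" (384x512x3 uint8, red, green, blue), "depth" (384x512 float32, m along the optical axis (not along the pixel's ray), 0 where there is no reading), "K" (3x3 intrinsics, pixels), "distortion" ([k1, k2, p1, p2, k3] as OpenCV has them; the pictures are not rectified), "rvec" (rotation vector, rad) and "tvec" (3), from world to camera coordinates, as OpenCV has them. Camera axes: x right, y down, z forward; pixel columns grow to the right and rows downward; lengths in m; the calibration is good to about 2 mm. A picture is of the moment at which its call begins.
- finish_job(): hands the job in; it is judged then, once.
The state is a dict: "time_s": time; "qpos": joint angles; "qvel": joint speeds; "effort": joint torques, N m; "tcp_pos": TCP position; "ee_rot": TCP orientation; "wrist_force": force on the tool from outside, world axes, zero at the start; "torque": the same for the moment, N m; "finger_gap": opening from 0.0 (shut) to 1.0 (fully open); "finger_force": force on a finger pad.
Only numpy, scipy, OpenCV 4.12 (cv2) and the standard library are available. Lean on these libraries where they do the work, as an engineer would, in place of code of your own. Each camera call takes 0.05 s, during which the arm holds its last target. There are 200 camera calls.

## Task

Use the scraper block to sweep the three loose metal chips off the fixture's deck into its catch tray, without touching the chips with the gripper, and stand the scraper back upright on the bench. Then take the index plunger by its knob, pull it up fully out of the dial, and finish while holding it there, so that the dial can be turned. Leave everything else on the bench where it is.

Things in the scene. Friction and masses are not known exactly. Their poses are not given: they have to be found in the camera images.
- fixture: fixed fixture; origin on the bench under the centre of the deck, z up. Deck: a plain flat aluminium block, 120 mm along x, 200 mm along y, top 36 mm above the bench, no rim, on a 6 mm high foot 150 x 230 mm. The grey catch tray lies along the deck's +y end; the index head stands beyond its +x side
- deck_top (a point): centre of the deck's top face (fixture frame)
- tray_floor (a point): centre of the catch tray's floor, 12 mm above the bench, 144 mm in +y from the fixture's origin. The tray spans 144 mm along x and y = +100 to +190 mm in the fixture's frame; walls 4 mm, rim 28 mm above the bench (8 mm below the deck's top); it is open towards the deck
- head: fixed index head: round base of radius 88 mm, 18 mm high, with a steel dial of radius 55 mm, top 36 mm above the bench, ringed by index holes 45 mm from its axis, and a small chuck in the middle (radius 22 mm, top 60 mm above the bench). Origin on the bench under the dial's axis, z up. The bracket with the plunger stands at its -x side
- plunger (a joint): how far the index plunger is pulled up, m: 0 seated with its pin 8 mm deep in the dial's hole, 0.016 fully back against its stop (pin 8 mm clear of the dial). A spring pulls it back down: 4.5 N when seated, 9.3 N fully back; it does not latch
- collar_top (a point): top centre of the fixed collar (16 mm diameter, 15 mm high, top 77 mm above the bench) under the plunger's knob, 45 mm in -x from the dial's axis. It stands on the bracket, 32 mm wide, x -83 to -31 mm in the head's frame, top 62 mm above the bench
- knob_center (a point): centre of the plunger's knob, an upright black cylinder of 28 mm diameter and 26 mm height; 93 mm above the bench when seated, rises with the plunger. z is the pull direction (up)
- scraper: loose white plastic scraper block, 0.1 to 0.2 kg: a bar 100 mm (its x) by 26 mm (its y) by 22 mm high with flat upright faces, and in its middle an upright square grip 26 x 26 mm, from 22 to 72 mm above the sole. Origin: centre of the sole, z up. It stands on the bench on the left or on the right of the fixture
- chip1: loose steel chip 20 x 14 x 8 mm, 16 g, flat on the deck; origin: centre of its underside
- chip2: loose steel chip 18 x 12 x 8 mm, 16 g, likewise
- chip3: loose steel chip 16 x 16 x 8 mm, 16 g, likewise
- bottle: bystander, leave alone: bottle of 52 mm diameter, 100 mm high, on the side of the fixture where the scraper is not; origin: centre of its underside
- tape: bystander, leave alone: roll of tape lying flat, 72 mm across, 24 mm high; origin: centre of its underside
- screwdriver: bystander, leave alone: screwdriver lying on the bench along its own x, handle to -x
- charger: bystander, leave alone: plug-in charger block 50 x 45 x 28 mm; origin: centre of its underside
- puck: bystander, leave alone: wooden disc, 36 mm across, 12 mm high; origin: centre of its underside
- mug: bystander, leave alone: white mug, 76 mm across, 90 mm high; origin: centre of its underside
There are look-alikes about, which are no part of the job. Leave any blue look-alike of the scraper alone.

How it is judged:
By the outcome, as a careful person would: the job done as asked, in the order asked, and still so for the second after the job is handed in, while the arm keeps its last pose, push and grip.
It also fails if it takes over 69 s, if anything falls off the work surface, if the arm or the gripper's body presses on something with over 40 N, if the wrist force passes 120 N, or if a joint passes its speed limit or range.

## Working session

There is one attempt and no reset: what is moved stays moved. The work goes in short steps, Python scripts to look and compute and a tool call to move; the robot and the scene stay as the last step left them, time stands still between calls to the robot, and variables do not carry over. Pictures are saved under pics/ and viewed, at most 10 in all, crops included, and the job is handed in when it is done.

Besides the shell and the picture viewer there is one more tool, called after "Emit:" by a JSON object that holds its "op" and its "data". play_rows: Moves the arm, as the interface text tells. Its arguments: {"type":"object","properties":{"rows":{"type":"array","items":{"type":"object","properties":{"translation":{"type":"array","items":{"type":"number"}},"rot":{"type":"array","items":{"type":"number"}}}}},"jaw":{"type":"number"},"squeeze":{"type":"number"}},"required":["rows"]}

```bash
mkdir -p pics
cat > h.py <<'E'
import numpy as np,cv2
from rig import sense,snapshot,finish_job,grasp_offset
def cast(s,uv,z):
    R=cv2.Rodrigues(np.array(s["rvec"],float))[0];t=np.array(s["tvec"],float).ravel()
    n=cv2.undistortPoints(np.array(uv,float).reshape(-1,1,2),np.array(s["K"],float),np.array(s["distortion"],float)).reshape(-1,2)
    d=np.c_[n,np.ones(len(n))]@R; c=-R.T@t
    return c+d*((z-c[2])/d[:,2])[:,None]
def cloud(s):
    h,w=s["depth"].shape
    u,v=np.meshgrid(np.arange(w),np.arange(h))
    n=cv2.undistortPoints(np.c_[u.ravel(),v.ravel()].astype(float).reshape(-1,1,2),np.array(s["K"],float),np.array(s["distortion"],float)).reshape(-1,2)
    R=cv2.Rodrigues(np.array(s["rvec"],float))[0];t=np.array(s["tvec"],float).ravel()
    P=(np.c_[n,np.ones(len(n))]*s["depth"].reshape(-1,1)-t)@R
    return P.reshape(h,w,3)
E
python3 - <<'E'
from h import *
import pickle
print(sense(),grasp_offset)
for n in("scene","top"):
    s=snapshot(n);pickle.dump(s,open(n+".pkl","wb"))
    cv2.imwrite(f"pics/{n}0.png",cv2.resize(s["image"][:,:,::-1],(800,600),interpolation=cv2.INTER_CUBIC))
    R=cv2.Rodrigues(np.array(s["rvec"],float))[0];print(n,-R.T@np.array(s["tvec"]).ravel(),R[2],s["K"][0])
E
```

```text
{'time_s': 0.0, 'qpos': array([ 1.13889419e+00,  2.21249771e-01,  1.52760072e+00, -1.58635614e-05,
        1.39470454e+00, -1.26095599e-01]), 'qvel': array([-0.00175715, -0.00242324, -0.00067666, -0.00060382,  0.00016522,
        0.00079049]), 'effort': array([ 7.67881156e-04, -4.96885014e+01, -3.89407575e+01, -1.50791502e-04,
        1.09396584e-02, -1.14425188e-05]), 'tcp_pos': array([0.18791534, 0.59544831, 0.2301901 ]), 'ee_rot': array([-4.78405640e-01, -3.10441985e+00,  2.96956312e-03]), 'wrist_force': array([-0.1567044 , -0.72049218, -0.51742468]), 'torque': array([ 0.00491336,  0.00220833, -0.00307647]), 'finger_force': 0.0, 'finger_gap': 0.9997906133147566} 0.0187
scene [1.15518258 0.08948925 0.91496381] [-0.60593128 -0.15315842 -0.78063422] [359.58500214   0.         253.5818647 ]
top [ 0.38823172 -0.07088093  1.46201612] [ 0.10100614  0.00501432 -0.99487317] [483.76087883   0.         259.11543635]
```

View pics/scene0.png

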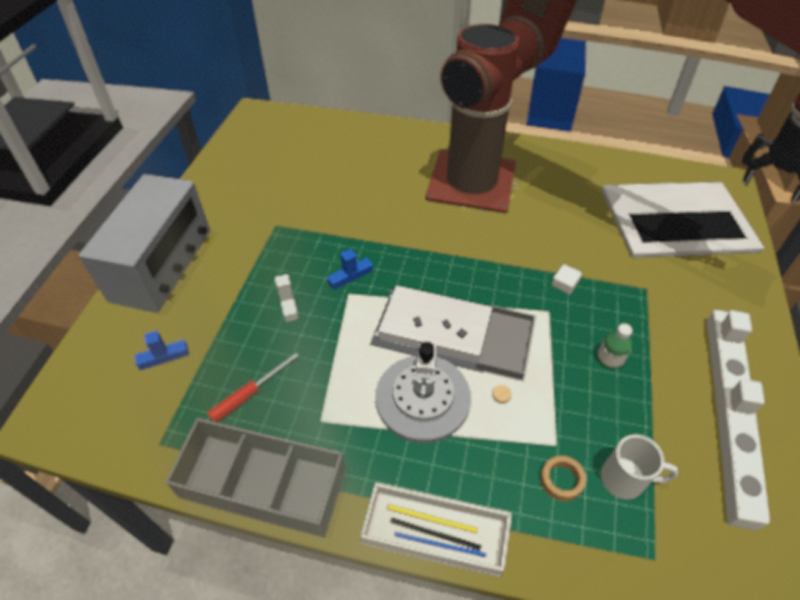

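View pics/top0.png

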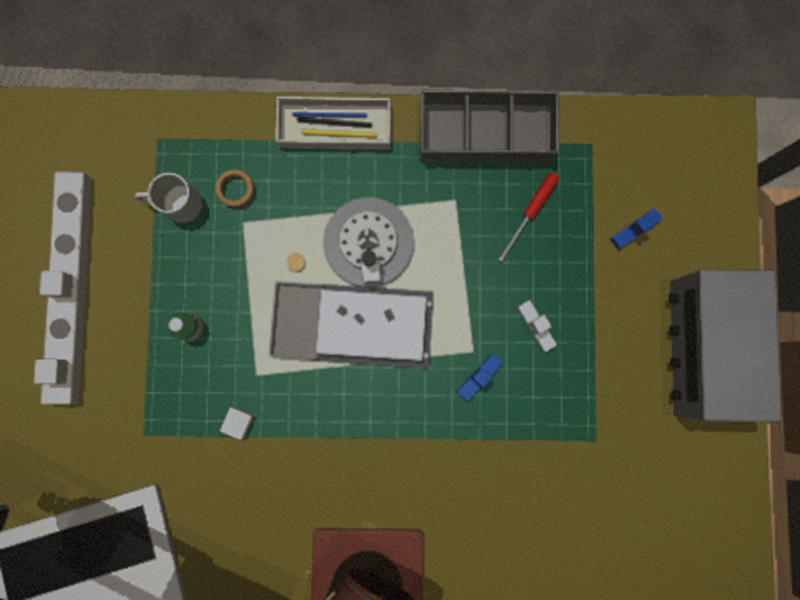

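Candidates for the scraper in the top view (800×600): the white block at (537,325), with a bar and a grip; blue look-alikes at (480,378) and (636,229); the white charger at (237,423); and white blocks on the left rail at (54,283) and (48,371). I choose the white one at (537,325), on the right of the fixture and opposite the bottle at (185,327). The chips are at (342,311), (360,319) and (390,315). The plunger knob is at (369,258).

```bash
cat > m.py <<'E'
from h import *
import pickle
def rect(P,m,name):
    r=cv2.minAreaRect((P[m][:,:2]*1000).astype(np.float32)); print(name,int(m.sum()),np.round(r[0],1),np.round(r[1],1),round(r[2],1),'z med',np.round(np.median(P[m][:,2])*1000,1))
s=pickle.load(open("top.pkl","rb"));P=cloud(s)
hsv=cv2.cvtColor(s["image"],cv2.COLOR_RGB2HSV).astype(int)
def box(x0,y0,x1,y1):
    b=np.zeros((384,512),bool); b[int(y0*.64):int(y1*.64),int(x0*.64):int(x1*.64)]=1; return b
sc=box(505,290,570,360)
rect(P,sc&(P[...,2]>.012)&(P[...,2]<.035),'bar')
rect(P,sc&(P[...,2]>.060),'grip')
white=(hsv[...,1]<60)&(hsv[...,2]>120)
d=box(310,280,440,370)&(P[...,2]>.03)&(P[...,2]<.05);rect(P,d,'deck')
cm=(box(325,298,405,330)&(hsv[...,2]<130)).astype(np.uint8)
n,l,st,c=cv2.connectedComponentsWithStats(cm)
for i in range(1,n):
    if st[i,4]>8:
        print('chip',c[i],st[i,4],np.round(cast(s,c[i],.044)*1000,1), P[l==i][:,2].mean()); 
rect(P,box(265,280,325,370)&(P[...,2]>.005)&(P[...,2]<.035),'tray')
rect(P,box(350,235,390,275)&(P[...,2]>.095),'knob')
rect(P,box(310,190,420,285)&(P[...,2]>.010)&(P[...,2]<.03),'base')
rect(P,box(330,205,405,275)&(P[...,2]>.031)&(P[...,2]<.04),'dial')
print('blue',P[int(378*.64),int(480*.64)])
for n in("top","scene"):
    q=pickle.load(open(n+".pkl","rb"))["image"][:,:,::-1]
    a=q[170:245,165:365] if n=="top" else q[150:280,160:400]
    cv2.imwrite(f"pics/c_{n}.png",cv2.resize(a,(800,int(800*a.shape[0]/a.shape[1])),interpolation=cv2.INTER_CUBIC))
a,b=[cv2.imread(f"pics/c_{n}.png") for n in("top","scene")]
o=np.vstack([a,b]);cv2.imwrite("pics/c1.png",cv2.resize(o,None,fx=600/o.shape[0],fy=600/o.shape[0]))
E
python3 m.py
```

```text
bar 227 [ 485.1 -316. ] [99.5 26.2] 31.5 z med 19.7
grip 91 [ 433.2 -202.5] [ 27.7 276.9] 24.6 z med 69.3
deck 2512 [494.3   1.5] [205.2 143. ] 86.9 z med 34.6
chip [218.67857143 198.5       ] 28 [[508.9  54.9  44. ]] 0.04218052387342892
chip [248.71875 201.3125 ] 32 [[501.6 -33.5  44. ]] 0.04140491745378877
chip [229.64285714 203.71428571] 28 [[493.9  22.4  44. ]] 0.03982447796688808
tray 1586 [485.4 148.2] [168.6 117.9] 1.8 z med 11.4
knob 75 [503.2 -37.2] [238.2  25.8] 22.5 z med 104.2
base 1480 [648.9   9.3] [170.9 172.8] 0.8 z med 16.4
dial 654 [644.3   8.6] [108.3 108.3] 72.7 z med 34.7
blue [ 0.38770255 -0.20258878  0.06812017]
```

View pics/c1.png

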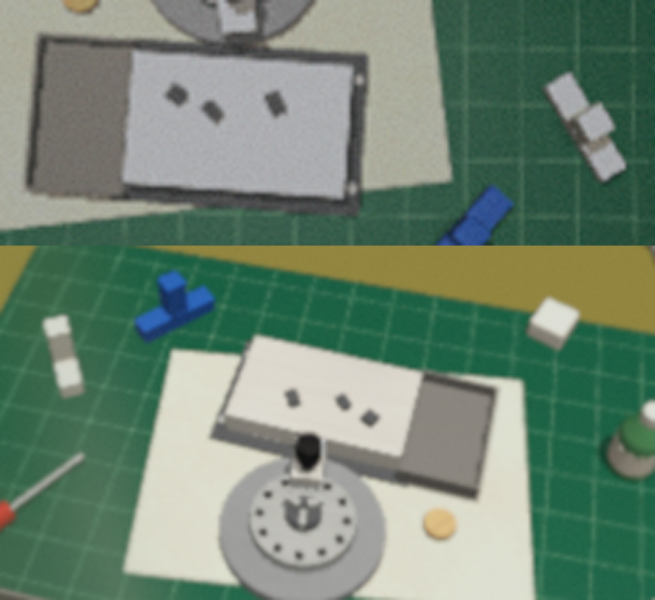

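The crop confirms it: the white bar with its grip lies alone right of the fixture, blue one separate. The chips are on the deck and the black knob is over the bracket. Next I refine the deck yaw, grip and knob.

```bash
cat > m2.py <<'E'
from h import *
import pickle
from m import box,P,s,hsv
def comp(m,name,z=None):
    n,l,st,c=cv2.connectedComponentsWithStats(m.astype(np.uint8)); i=1+np.argmax(st[1:,4]); k=l==i
    uv=np.argwhere(k)[:,::-1]; q=cast(s,uv,z)[:,:2]*1000 
    r=cv2.minAreaRect(q.astype(np.float32)); print(name,st[i,4],np.round(r[0],1),np.round(r[1],1),round(r[2],1),'mean',q.mean(0).round(1),'zmed',np.median(P[k][:,2]).round(4)); return r
print(hsv[200,210],hsv[220,240],hsv[210,190],hsv[int(319*.64),int(360*.64)])
r=comp(cv2.morphologyEx((box(310,280,440,370)&(hsv[...,2]>150)&(hsv[...,1]<50)).astype(np.uint8),cv2.MORPH_CLOSE,np.ones((5,5))),'deck',.036)
print(cv2.boxPoints(r).round(1))
comp(box(505,290,570,360)&(P[...,2]>.055)&(P[...,2]<.09),'grip',.072)
comp(box(350,235,390,275)&(P[...,2]>.098)&(P[...,2]<.12),'knob',.106)
comp(box(345,250,395,290)&(P[...,2]>.055)&(P[...,2]<.068),'bracket',.062)
comp(box(265,280,325,370)&(P[...,2]>.005)&(P[...,2]<.016),'trayfloor',.012)
E
python3 m2.py | grep -v '^XX'
```

```text
bar 227 [ 485.1 -316. ] [99.5 26.2] 31.5 z med 19.7
grip 91 [ 433.2 -202.5] [ 27.7 276.9] 24.6 z med 69.3
deck 2512 [494.3   1.5] [205.2 143. ] 86.9 z med 34.6
chip [218.67857143 198.5       ] 28 [[508.9  54.9  44. ]] 0.04218052387342892
chip [248.71875 201.3125 ] 32 [[501.6 -33.5  44. ]] 0.04140491745378877
chip [229.64285714 203.71428571] 28 [[493.9  22.4  44. ]] 0.03982447796688808
tray 1586 [485.4 148.2] [168.6 117.9] 1.8 z med 11.4
knob 75 [503.2 -37.2] [238.2  25.8] 22.5 z med 104.2
base 1480 [648.9   9.3] [170.9 172.8] 0.8 z med 16.4
dial 654 [644.3   8.6] [108.3 108.3] 72.7 z med 34.7
blue [ 0.38770255 -0.20258878  0.06812017]
[105   9 176] [110   4 174] [ 16  24 116] [130  10  80]
deck 3130 [494.3  -4.4] [148.1 243.5] 0.6 mean [491.3 -10.2] zmed 0.0335
[[ 418.9  116.5]
 [ 421.7 -127. ]
 [ 569.7 -125.3]
 [ 567.   118.2]]
grip 91 [ 484.5 -314.2] [25.9 28.2] 31.5 mean [ 484.8 -314.3] zmed 0.069
knob 74 [600.1   3. ] [26.3 24.1] 45.5 mean [600.    2.8] zmed 0.1041
bracket 112 [588.4   1.4] [51.1 31.6] 7.2 mean [580.3  -0.8] zmed 0.0602
trayfloor 1202 [489.  142.5] [ 92.2 140.4] 87.1 mean [491.2 144.6] zmed 0.0103
```

```bash
cat >> h.py <<'E'
from scipy.spatial.transform import Rotation as Ro
def go(x,y,z,psi,quiet=0):
    "tool shift (mm) and turn to TCP x,y,z (mm), tool y heading psi (deg), tool down"
    s=sense();R0=Ro.from_rotvec(s["ee_rot"]);p=np.array(s["tcp_pos"])*1000
    a=np.radians(psi);yy=np.array([np.cos(a),np.sin(a),0]);zz=np.array([0,0,-1.]);Rt=Ro.from_matrix(np.c_[np.cross(yy,zz),yy,zz])
    cur=R0.as_matrix();print('at',p.round(1),'psi',np.degrees(np.arctan2(cur[1,1],cur[0,1])).round(2),'->',x,y,z,psi,': tr',R0.inv().apply(np.array([x,y,z])-p).round(1),'rot',(R0.inv()*Rt).as_rotvec().round(4))
def st():
    s=sense();print(s["time_s"],'F',np.round(s["wrist_force"],1),'gap',round(s["finger_gap"],3),'ff',round(s["finger_force"],1),'q',np.round(s["qpos"],2))
E
python3 - <<'E' | tail -8
from m2 import *
yaw=np.radians(-3.0);c,sn=np.cos(yaw),np.sin(yaw)
k=box(300,275,450,375)&(P[...,2]>.029)&(P[...,2]<.048)
uv=np.argwhere(k)[:,::-1];q=cast(s,uv,.036)[:,:2]*1000
f=np.c_[q@[c,sn],q@[-sn,c]]
e=np.percentile(f,[1,99],axis=0);m=e.mean(0);print('deck',e.round(1),'centre',(m[0]*np.array([c,sn])+m[1]*np.array([-sn,c])).round(1))
k=box(200,270,350,380)&(P[...,2]>.005)&(P[...,2]<.016)
uv=np.argwhere(k)[:,::-1];q=cast(s,uv,.012)[:,:2]*1000;f=np.c_[q@[c,sn],q@[-sn,c]];print('tray',np.percentile(f,[2,98],axis=0).round(1))
go(485,-314.5,150,31.5)
E
```

```text
knob 74 [600.1   3. ] [26.3 24.1] 45.5 mean [600.    2.8] zmed 0.1041
bracket 112 [588.4   1.4] [51.1 31.6] 7.2 mean [580.3  -0.8] zmed 0.0602
trayfloor 1202 [489.  142.5] [ 92.2 140.4] 87.1 mean [491.2 144.6] zmed 0.0103
deck [[422.9 -73.3]
 [541.1 122.7]] centre [482.6  -0.6]
tray [[389.8  80.3]
 [577.6 326.8]]
at [187.9 595.5 230.3] psi 72.48 -> 485 -314.5 150 31.5 : tr [-557.2 -778.2   81.6] rot [-1.900e-03  5.000e-04  7.153e-01]
```

Emit:
{"op": "play_rows", "data": {"rows": [{"translation": [-20,-28,0],"rot": [0,0,0.03]},{"translation": [-50,-70,0],"rot": [0,0,0.1]},{"translation": [-82,-114,0],"rot": [0,0,0.2]},{"translation": [-114,-158,0],"rot": [0,0,0.3]},{"translation": [-146,-202,0],"rot": [0,0,0.4]},{"translation": [-178,-246,0],"rot": [0,0,0.5]},{"translation": [-210,-290,0],"rot": [0,0,0.6]},{"translation": [-242,-334,0],"rot": [0,0,0.7]}], "jaw": -1}}

```text
time_s: 1.1
tcp_pos: [0.3184, 0.203, 0.2311]
ee_rot: [1.518, 2.75, 0.0]
wrist_force: [1.5, 0.1, 0.2]
finger_gap: 1.0
finger_force: 0.0
```

```bash
python3 -c "
from h import *
go(485,-314.5,150,31.5);st()"
```

```text
at [318.4 203.  231.1] psi 32.22 -> 485 -314.5 150 31.5 : tr [-526.6 -135.    81.2] rot [0.0002 0.0002 0.0125]
1.1 F [1.5 0.1 0.2] gap 1.0 ff 0.0 q [ 0.36 -0.42  2.12 -0.    1.44 -0.2 ]
```

Emit:
{"op": "play_rows", "data": {"rows": [{"translation": [-59,-15,0],"rot": [0,0,0.01]},{"translation": [-118,-30,0],"rot": [0,0,0.01]},{"translation": [-177,-45,0],"rot": [0,0,0.01]},{"translation": [-236,-60,0],"rot": [0,0,0.01]},{"translation": [-295,-75,10],"rot": [0,0,0.01]},{"translation": [-354,-90,20],"rot": [0,0,0.012]},{"translation": [-413,-105,40],"rot": [0,0,0.012]},{"translation": [-470,-120,60],"rot": [0,0,0.012]}]}}

```text
time_s: 2.1
tcp_pos: [0.4685, -0.2574, 0.171]
ee_rot: [1.531, 2.743, 0.0]
wrist_force: [0.2, 0.4, 1.8]
finger_gap: 1.001
finger_force: 0.0
```

```bash
python3 -c "
from h import *
go(485,-314.5,120,31.5);st()"
```

```text
at [ 468.5 -257.4  171. ] psi 31.65 -> 485 -314.5 120 31.5 : tr [-57.2 -16.   51. ] rot [0.0003 0.0001 0.0027]
2.1 F [0.2 0.4 1.8] gap 1.001 ff 0.0 q [-0.65  0.06  1.82  0.    1.26 -1.2 ]
```

Emit:
{"op": "play_rows", "data": {"rows": [{"translation": [-30,-8,15],"rot": [0,0,0.003]},{"translation": [-57,-16,30],"rot": [0,0,0.003]},{"translation": [-57,-16,55],"rot": [0,0,0.003]},{"translation": [-57,-16,80],"rot": [0,0,0.003]},{"translation": [-57,-16,105],"rot": [0,0,0.003]},{"translation": [-57,-16,125],"rot": [0,0,0.003]},{"translation": [-57,-16,139],"rot": [0,0,0.003]},{"translation": [-57,-16,139],"rot": [0,0,0.003]}]}}

```text
time_s: 3.1
tcp_pos: [0.4839, -0.3117, 0.0315]
ee_rot: [-1.534, -2.739, -0.001]
wrist_force: [0.5, 1.0, -0.4]
finger_gap: 1.002
finger_force: 0.0
```

Emit:
{"op": "play_rows", "data": {"rows": [{"translation": [0,0,0],"rot": [0,0,0]},{"translation": [0,0,0],"rot": [0,0,0]},{"translation": [0,0,0],"rot": [0,0,0]},{"translation": [0,0,0],"rot": [0,0,0]},{"translation": [0,0,0],"rot": [0,0,0]},{"translation": [0,0,0],"rot": [0,0,0]},{"translation": [0,0,0],"rot": [0,0,0]},{"translation": [0,0,0],"rot": [0,0,0]}], "jaw": 1, "squeeze": 40}}

```text
time_s: 4.1
tcp_pos: [0.4851, -0.3127, 0.0335]
ee_rot: [1.534, 2.74, -0.0]
wrist_force: [0.3, 0.4, 4.5]
finger_gap: 0.301
finger_force: 40.4
```

```bash
python3 -c "
from h import *
go(485,-314.5,130,31.5);st()"
```

```text
at [ 485.1 -312.7   33.5] psi 31.51 -> 485 -314.5 130 31.5 : tr [ -1.6  -1.  -96.5] rot [0.0004 0.0012 0.0002]
4.1 F [0.3 0.4 4.5] gap 0.301 ff 40.4 q [-0.71  0.33  1.8   0.    1.01 -1.26]
```

Emit:
{"op": "play_rows", "data": {"rows": [{"translation": [0,0,-5],"rot": [0,0,0]},{"translation": [0,0,-15],"rot": [0,0,0]},{"translation": [0,0,-35],"rot": [0,0,0]},{"translation": [0,0,-60],"rot": [0,0,0]},{"translation": [0,0,-85],"rot": [0,0,0]},{"translation": [0,0,-97],"rot": [0,0,0]},{"translation": [0,0,-97],"rot": [0,0,0]},{"translation": [0,0,-97],"rot": [0,0,0]}]}}

```text
time_s: 5.1
tcp_pos: [0.4841, -0.3119, 0.1288]
ee_rot: [-1.534, -2.74, -0.0]
wrist_force: [-0.2, -0.3, -1.6]
finger_gap: 0.299
finger_force: 39.8
```

Run:
```python
from h import *
go(490.7,-76.1,130,-3);st();go(490.7,-76.1,130,-3)
s=snapshot("scene");P=cloud(s)
cv2.imwrite("pics/lift.png",cv2.resize(s["image"][100:290,110:400,::-1],(800,524),interpolation=cv2.INTER_CUBIC))
```

```text
at [ 484.1 -311.9  128.8] psi 31.51 -> 490.7 -76.1 130 -3 : tr [197.5 128.9  -0.9] rot [-0.0009 -0.0012  0.6023]
5.1 F [-0.2 -0.3 -1.6] gap 0.299 ff 39.8 q [-0.71  0.2   1.75 -0.    1.19 -1.26]
at [ 484.1 -311.9  128.8] psi 31.51 -> 490.7 -76.1 130 -3 : tr [197.5 128.9  -0.9] rot [-0.0009 -0.0012  0.6023]
```

View pics/lift.png

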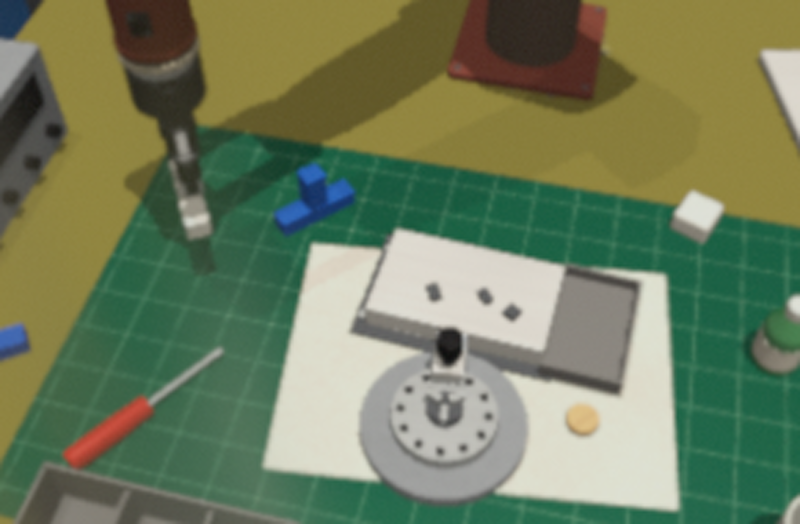

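The scraper is held level in the gripper at crop (195,215); the deck and chips are unchanged. Now carry it behind the chips and lower it.

Emit:
{"op": "play_rows", "data": {"rows": [{"translation": [20,13,0],"rot": [0,0,0.05]},{"translation": [60,39,0],"rot": [0,0,0.18]},{"translation": [105,68,0],"rot": [0,0,0.32]},{"translation": [145,95,0],"rot": [0,0,0.45]},{"translation": [180,118,0],"rot": [0,0,0.56]},{"translation": [197,129,0],"rot": [0,0,0.602]},{"translation": [197,129,10],"rot": [0,0,0.602]},{"translation": [197,129,25],"rot": [0,0,0.602]}]}}

```text
time_s: 6.15
tcp_pos: [0.4916, -0.0774, 0.1037]
ee_rot: [2.277, 2.164, -0.001]
wrist_force: [-0.4, -0.1, -1.0]
finger_gap: 0.298
finger_force: 39.7
```

Run:
```python
from h import *
go(490.7,-76.1,69.5,-3);st()
```

```text
at [491.6 -77.4 103.7] psi -2.93 -> 490.7 -76.1 69.5 -3 : tr [ 1.3 -0.9 34.2] rot [-0.0001  0.0004  0.0012]
6.15 F [-0.4 -0.1 -1. ] gap 0.298 ff 39.7 q [-0.31  0.05  1.97 -0.    1.12 -0.26]
```

Emit:
{"op": "play_rows", "data": {"rows": [{"translation": [1,0,10],"rot": [0,0,0]},{"translation": [1,0,20],"rot": [0,0,0]},{"translation": [1,0,28],"rot": [0,0,0]},{"translation": [1,0,34],"rot": [0,0,0]},{"translation": [1,0,34],"rot": [0,0,0]},{"translation": [1,0,34],"rot": [0,0,0]}]}}

```text
time_s: 6.9
tcp_pos: [0.492, -0.076, 0.0711]
ee_rot: [2.278, 2.163, 0.0]
wrist_force: [-0.2, 0.2, -1.4]
finger_gap: 0.299
finger_force: 39.7
```

Run:
```python
from h import *
go(490.7,-76.1,69.5,-3);st()
for n in("scene","top"):
    s=snapshot(n);P=cloud(s)
    a=s["image"][130:260,200:380,::-1] if n=="scene" else s["image"][160:260,150:330,::-1]
    cv2.imwrite(f"pics/d_{n}.png",cv2.resize(a,(540,int(a.shape[0]*3)),interpolation=cv2.INTER_CUBIC))
a,b=[cv2.imread(f"pics/d_{n}.png") for n in("scene","top")]
o=np.vstack([a,b]);cv2.imwrite("pics/d.png",cv2.resize(o,None,fx=600/o.shape[0],fy=600/o.shape[0]))
go(499.9,100.7,69.5,-3)
```

```text
at [492.  -76.   71.1] psi -2.97 -> 490.7 -76.1 69.5 -3 : tr [-0.2 -1.3  1.6] rot [0.0006 0.0002 0.0005]
6.9 F [-0.2  0.2 -1.4] gap 0.299 ff 39.7 q [-0.31  0.1   1.99 -0.    1.05 -0.26]
at [492.  -76.   71.2] psi -2.97 -> 499.9 100.7 69.5 -3 : tr [176.9  -1.3   1.6] rot [0.0009 0.0003 0.0005]
```

View pics/d.png

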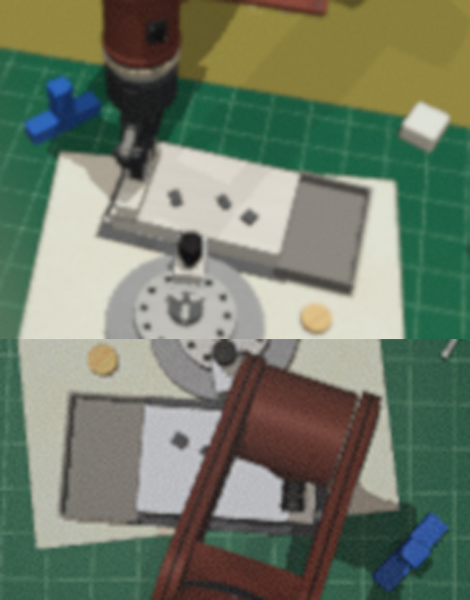

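The scraper's bar sits on the deck's −y end (crop (130,195)), with all three chips ahead of it. Sweeping now.

Emit:
{"op": "play_rows", "data": {"rows": [{"translation": [8,0,0.5],"rot": [0,0,0]},{"translation": [20,0,0.5],"rot": [0,0,0]},{"translation": [32,0,0.5],"rot": [0,0,0]},{"translation": [44,0,0.5],"rot": [0,0,0]},{"translation": [56,0,0.5],"rot": [0,0,0]},{"translation": [68,0,0.5],"rot": [0,0,0]},{"translation": [80,0,0.5],"rot": [0,0,0]},{"translation": [90,0,0.5],"rot": [0,0,0]}]}}

```text
time_s: 8.0
tcp_pos: [0.4964, 0.0148, 0.0702]
ee_rot: [2.278, 2.163, 0.0]
wrist_force: [-0.6, -0.3, -1.5]
finger_gap: 0.3
finger_force: 39.7
```

Emit:
{"op": "play_rows", "data": {"rows": [{"translation": [10,0,0],"rot": [0,0,0]},{"translation": [22,0,0],"rot": [0,0,0]},{"translation": [34,0,0],"rot": [0,0,0]},{"translation": [46,0,0],"rot": [0,0,0]},{"translation": [58,0,0],"rot": [0,0,0]},{"translation": [70,0,0],"rot": [0,0,0]},{"translation": [80,0,0],"rot": [0,0,0]},{"translation": [88,0,0],"rot": [0,0,0]}]}}

```text
time_s: 9.0
tcp_pos: [0.5009, 0.1026, 0.0702]
ee_rot: [-2.278, -2.163, -0.0]
wrist_force: [0.0, -0.5, -1.9]
finger_gap: 0.301
finger_force: 39.7
```

Run:
```python
from h import *
go(499.9,100.7,69.5,-3);st()
```

```text
at [500.9 102.6  70.2] psi -2.97 -> 499.9 100.7 69.5 -3 : tr [-1.9 -0.9  0.7] rot [-0.     -0.0001  0.0006]
9.0 F [ 0.  -0.5 -1.9] gap 0.301 ff 39.7 q [0.05 0.13 1.95 0.   1.06 0.1 ]
```

Emit:
{"op": "play_rows", "data": {"rows": [{"translation": [4,0,0],"rot": [0,0,0]},{"translation": [4,0,0],"rot": [0,0,0]},{"translation": [-2,0,-5],"rot": [0,0,0]},{"translation": [-12,0,-20],"rot": [0,0,0]},{"translation": [-40,0,-45],"rot": [0,0,0]},{"translation": [-80,0,-62],"rot": [0,0,0]},{"translation": [-130,0,-62],"rot": [0,0,0]},{"translation": [-178,0,-62],"rot": [0,0,0]}]}}

```text
time_s: 10.0
tcp_pos: [0.492, -0.0784, 0.1342]
ee_rot: [2.277, 2.161, 0.002]
wrist_force: [0.6, 0.9, -1.1]
finger_gap: 0.303
finger_force: 39.8
```

Run:
```python
from h import *
go(485,-314,130,31.5);st()
for n in("scene","top"):
    s=snapshot(n)
    a=s["image"][130:260,200:380,::-1] if n=="scene" else s["image"][160:260,150:330,::-1]
    cv2.imwrite(f"pics/e_{n}.png",cv2.resize(a,(540,int(a.shape[0]*3)),interpolation=cv2.INTER_CUBIC))
a,b=[cv2.imread(f"pics/e_{n}.png") for n in("scene","top")]
o=np.vstack([a,b]);cv2.imwrite("pics/e.png",cv2.resize(o,None,fx=600/o.shape[0],fy=600/o.shape[0]))
```

```text
at [492.  -78.4 134.2] psi -3.0 -> 485 -314 130 31.5 : tr [-235.6    5.4    4.4] rot [ 0.0024  0.0018 -0.6022]
10.0 F [ 0.6  0.9 -1.1] gap 0.303 ff 39.8 q [-0.32  0.01  1.95 -0.    1.18 -0.26]
```

View pics/e.png

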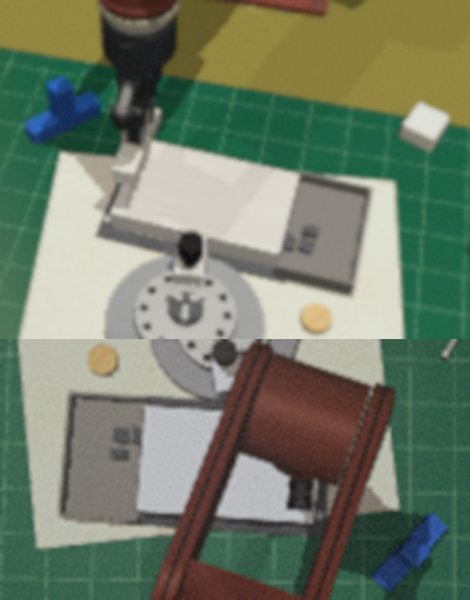

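All three chips are in the tray (lower crop (123,437), (135,437), (120,452)) and the deck is clear. I'll check chip height by depth and return the scraper.

Emit:
{"op": "play_rows", "data": {"rows": [{"translation": [-20,0,0],"rot": [0,0,-0.05]},{"translation": [-60,1,0],"rot": [0,0,-0.17]},{"translation": [-110,2,0],"rot": [0,0,-0.31]},{"translation": [-160,3,0],"rot": [0,0,-0.45]},{"translation": [-205,5,0],"rot": [0,0,-0.56]},{"translation": [-234,5,0],"rot": [0,0,-0.602]},{"translation": [-234,5,20],"rot": [0,0,-0.602]},{"translation": [-234,5,40],"rot": [0,0,-0.602]}]}}

```text
time_s: 11.1
tcp_pos: [0.4842, -0.3092, 0.0912]
ee_rot: [-1.536, -2.74, -0.001]
wrist_force: [-0.5, 1.4, -1.0]
finger_gap: 0.299
finger_force: 39.7
```

Run:
```python
from h import *
go(485,-313,33,31.5);st()
s=snapshot("top");P=cloud(s);hs=cv2.cvtColor(s["image"],cv2.COLOR_RGB2HSV)
b=P[185:236,175:203];v=hs[185:236,175:203,2]
m=(b[...,2]>.0135)&(b[...,0]<.545)&(b[...,0]>.44)&(b[...,1]>.103)&(b[...,1]<.18)
n,l,t,c=cv2.connectedComponentsWithStats((v<85).astype(np.uint8))
for i in range(1,n):
    if t[i,4]>5: print(t[i,4],c[i]+[175,185],b[l==i].mean(0).round(4),b[l==i][:,2].max().round(4))
```

```text
at [ 484.2 -309.2   91.2] psi 31.46 -> 485 -313 33 31.5 : tr [-3.7 -1.3 58.2] rot [ 0.0002 -0.0007 -0.0008]
11.1 F [-0.5  1.4 -1. ] gap 0.299 ff 39.7 q [-0.71  0.24  1.78  0.    1.12 -1.26]
47 [176.0212766  201.61702128] [0.5009 0.1858 0.0104] 0.0179
12 [196.08333333 204.16666667] [0.4932 0.1242 0.0199] 0.025
```

Emit:
{"op": "play_rows", "data": {"rows": [{"translation": [-3,-1,15],"rot": [0,0,0]},{"translation": [-3,-1,30],"rot": [0,0,0]},{"translation": [-3,-1,43],"rot": [0,0,0]},{"translation": [-3,-1,52],"rot": [0,0,0]},{"translation": [-3,-1,55],"rot": [0,0,0]},{"translation": [-3,-1,56],"rot": [0,0,0]},{"translation": [-3,-1,57],"rot": [0,0,0]},{"translation": [-3,-1,57],"rot": [0,0,0]}]}}

```text
time_s: 12.15
tcp_pos: [0.4854, -0.3132, 0.0356]
ee_rot: [1.534, 2.741, -0.0]
wrist_force: [-0.4, -0.4, -1.9]
finger_gap: 0.302
finger_force: 39.7
```

Run:
```python
from h import *
go(485,-313,33,31.5);st()
```

```text
at [ 485.4 -313.2   35.6] psi 31.51 -> 485 -313 33 31.5 : tr [ 0.4 -0.3  2.6] rot [0.0002 0.0006 0.0002]
12.15 F [-0.4 -0.4 -1.9] gap 0.302 ff 39.7 q [-0.71  0.33  1.79 -0.    1.02 -1.26]
```

Emit:
{"op": "play_rows", "data": {"rows": [{"translation": [0,0,0.7],"rot": [0,0,0]},{"translation": [0,0,1.4],"rot": [0,0,0]},{"translation": [0,0,1.4],"rot": [0,0,0]}]}}

```text
time_s: 12.52
tcp_pos: [0.4852, -0.3129, 0.0338]
ee_rot: [-1.535, -2.741, -0.0]
wrist_force: [-0.4, 0.2, -1.9]
finger_gap: 0.3
finger_force: 39.7
```

Emit:
{"op": "play_rows", "data": {"rows": [{"translation": [0,0,0.5],"rot": [0,0,0]},{"translation": [0,0,1],"rot": [0,0,0]},{"translation": [0,0,1],"rot": [0,0,0]}]}}

```text
time_s: 12.9
tcp_pos: [0.4853, -0.313, 0.0335]
ee_rot: [-1.535, -2.741, 0.0]
wrist_force: [-3.0, 1.5, 4.4]
finger_gap: 0.303
finger_force: 40.6
```

Contact. Release and rise.

Emit:
{"op": "play_rows", "data": {"rows": [{"translation": [0,0,0],"rot": [0,0,0]},{"translation": [0,0,0],"rot": [0,0,0]},{"translation": [0,0,0],"rot": [0,0,0]},{"translation": [0,0,0],"rot": [0,0,0]},{"translation": [0,0,0],"rot": [0,0,0]},{"translation": [0,0,-10],"rot": [0,0,0]},{"translation": [0,0,-30],"rot": [0,0,0]},{"translation": [0,0,-60],"rot": [0,0,0]}], "jaw": -1}}

```text
time_s: 13.9
tcp_pos: [0.485, -0.3127, 0.0941]
ee_rot: [-1.534, -2.741, -0.0]
wrist_force: [0.0, -0.1, -0.1]
finger_gap: 1.0
finger_force: 0.0
```

Emit:
{"op": "play_rows", "data": {"rows": [{"translation": [0,0,-40],"rot": [0,0,0]},{"translation": [0,0,-85],"rot": [0,0,0]},{"translation": [0,0,-110],"rot": [0,0,0]},{"translation": [0,0,-110],"rot": [0,0,0]}]}}

```text
time_s: 14.4
tcp_pos: [0.4869, -0.3143, 0.2074]
ee_rot: [1.531, 2.735, -0.002]
wrist_force: [0.7, -0.3, -0.1]
finger_gap: 0.999
finger_force: 0.0
```

Run:
```python
from h import *
go(600,3,190,-83);go(600,3,190,7);st()
s=snapshot("top");t=snapshot("scene")
a=cv2.resize(s["image"][170:250,160:370,::-1],(630,240),interpolation=cv2.INTER_CUBIC)
b=cv2.resize(t["image"][150:270,160:370,::-1],(630,360),interpolation=cv2.INTER_CUBIC)
cv2.imwrite("pics/f.png",np.vstack([a,b]))
P=cloud(s);u,v=int(541*.64),int(324*.64)
k=P[185:230,323:365].reshape(-1,3);g=k[(k[:,2]>.06)&(k[:,2]<.09)];print(len(g),g.mean(0).round(4))
T=P[188:235,177:202].reshape(-1,3);T=T[(T[:,2]>.015)&(T[:,0]>.44)&(T[:,0]<.54)];print(len(T),T.round(3)[::3].tolist())
```

```text
at [ 486.9 -314.3  207.4] psi 31.52 -> 600 3 190 -83 : tr [211.5 262.3  16.5] rot [0.0087 0.0023 1.9987]
at [ 486.9 -314.3  207.4] psi 31.52 -> 600 3 190 7 : tr [211.5 262.3  16.5] rot [0.0038 0.0066 0.4279]
14.4 F [ 0.7 -0.3 -0.1] gap 0.999 ff 0.0 q [-0.71  0.12  1.68  0.    1.33 -1.26]
25 [ 0.48   -0.3224  0.0693]
123 [[0.539, 0.165, 0.015], [0.536, 0.159, 0.015], [0.536, 0.129, 0.016], [0.533, 0.144, 0.017], [0.53, 0.162, 0.016], [0.527, 0.156, 0.017], [0.523, 0.128, 0.023], [0.524, 0.12, 0.015], [0.521, 0.131, 0.017], [0.521, 0.122, 0.019], [0.518, 0.146, 0.018], [0.517, 0.125, 0.023], [0.515, 0.152, 0.016], [0.515, 0.125, 0.019], [0.512, 0.155, 0.015], [0.512, 0.128, 0.019], [0.512, 0.119, 0.018], [0.509, 0.125, 0.021], [0.509, 0.11, 0.016], [0.503, 0.149, 0.018], [0.499, 0.127, 0.025], [0.5, 0.119, 0.02], [0.497, 0.133, 0.02], [0.497, 0.122, 0.019], [0.494, 0.161, 0.017], [0.493, 0.127, 0.024], [0.49, 0.176, 0.017], [0.491, 0.146, 0.016], [0.491, 0.127, 0.021], [0.491, 0.119, 0.018], [0.488, 0.116, 0.016], [0.482, 0.14, 0.015], [0.473, 0.119, 0.015], [0.467, 0.118, 0.016], [0.46, 0.178, 0.016], [0.461, 0.109, 0.015], [0.458, 0.141, 0.019], [0.455, 0.133, 0.016], [0.452, 0.141, 0.018], [0.446, 0.174, 0.017], [0.443, 0.135, 0.019]]
```

View pics/f.png

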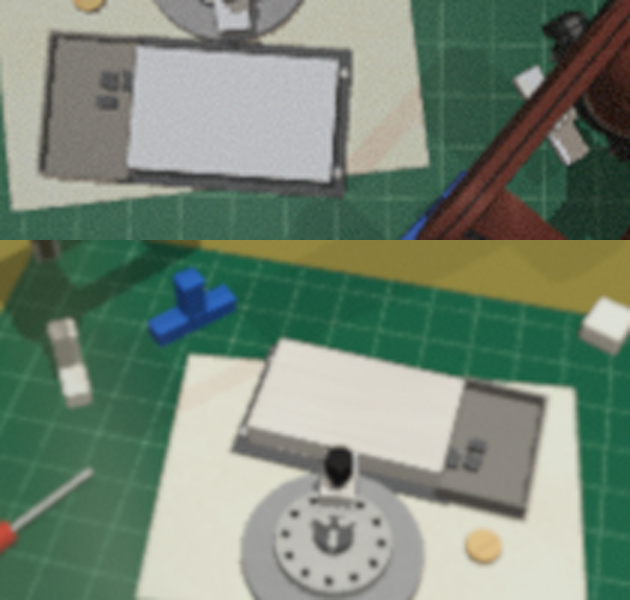

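Chips are flat on the tray floor (heights ≤25 mm; the cluster is at upper crop (112,88)), and the scraper stands upright at lower crop (70,362). Now I refine the knob across two views.

Run:
```python
from h import *
import pickle
rays=[]
for n,b in(("top",(222,150,250,176)),("scene",(262,214,286,236))):
    s=pickle.load(open(n+".pkl","rb"));v=s["image"].max(2).astype(int)
    m=np.zeros(v.shape,np.uint8);m[b[1]:b[3],b[0]:b[2]]=v[b[1]:b[3],b[0]:b[2]]<50
    k,l,t,c=cv2.connectedComponentsWithStats(m);i=1+np.argmax(t[1:,4])
    print(n,t[i],c[i]);a=cast(s,c[i],.09)[0];e=cast(s,c[i],.1)[0];rays.append((a,(e-a)/np.linalg.norm(e-a)))
    print((cast(s,c[i],.093)*1000).round(1))
A=sum(np.eye(3)-np.outer(d,d) for a,d in rays);B=sum((np.eye(3)-np.outer(d,d))@a for a,d in rays);print((np.linalg.solve(A,B)*1000).round(1))
```

```text
top [235 169   2   1   2] [235.5 169. ]
[[589.8   4.2  93. ]]
scene [269 220   8  12  75] [272.54666667 225.12      ]
[[606.5   3.5  93. ]]
[593.1   3.4  73.5]
```

Emit:
{"op": "play_rows", "data": {"rows": [{"translation": [15,19,0],"rot": [0,0,0.03]},{"translation": [48,60,0],"rot": [0,0,0.1]},{"translation": [85,106,0],"rot": [0,0,0.18]},{"translation": [122,152,0],"rot": [0,0,0.26]},{"translation": [158,197,0],"rot": [0,0,0.34]},{"translation": [190,236,0],"rot": [0,0,0.4]},{"translation": [211,262,0],"rot": [0,0,0.428]},{"translation": [211,262,15],"rot": [0,0,0.428]}]}}

```text
time_s: 15.5
tcp_pos: [0.5986, 0.0062, 0.1869]
ee_rot: [-2.077, -2.356, -0.0]
wrist_force: [0.0, 0.1, -1.3]
finger_gap: 0.999
finger_force: 0.0
```

Run:
```python
from h import *
go(602,3,130,7);st()
```

```text
at [598.6   6.2 186.9] psi 7.2 -> 602 3 130 7 : tr [-3.6  3.  56.9] rot [-0.0002 -0.0004  0.0034]
15.5 F [ 0.   0.1 -1.3] gap 0.999 ff 0.0 q [-0.12  0.19  1.64  0.    1.31 -0.25]
```

Emit:
{"op": "play_rows", "data": {"rows": [{"translation": [-3,3,15],"rot": [0,0,0]},{"translation": [-3,4,40],"rot": [0,0,0]},{"translation": [-3,4,65],"rot": [0,0,0]},{"translation": [-3,4,85],"rot": [0,0,0]},{"translation": [-3,4,100],"rot": [0,0,0]},{"translation": [-3,4,108],"rot": [0,0,0]},{"translation": [-3,4,108],"rot": [0,0,0]},{"translation": [-3,4,108],"rot": [0,0,0]}]}}

```text
time_s: 16.5
tcp_pos: [0.6034, 0.0014, 0.0808]
ee_rot: [2.081, 2.352, 0.001]
wrist_force: [0.4, 0.4, -0.0]
finger_gap: 1.003
finger_force: 0.0
```

Run:
```python
from h import *
go(602.5,3.2,78,7);st()
```

```text
at [603.4   1.4  80.8] psi 7.0 -> 602.5 3.2 78 7 : tr [ 1.9 -0.7  2.8] rot [ 0.0016  0.0004 -0.    ]
16.5 F [ 0.4  0.4 -0. ] gap 1.003 ff 0.0 q [-0.13  0.32  1.71  0.    1.11 -0.25]
```

Emit:
{"op": "play_rows", "data": {"rows": [{"translation": [0,0,0],"rot": [0,0,0]},{"translation": [0,0,0],"rot": [0,0,0]},{"translation": [0,0,0],"rot": [0,0,0]},{"translation": [0,0,0],"rot": [0,0,0]},{"translation": [0,0,0],"rot": [0,0,0]},{"translation": [0,0,0],"rot": [0,0,0]},{"translation": [0,0,0],"rot": [0,0,0]},{"translation": [0,0,0],"rot": [0,0,0]}], "jaw": 1, "squeeze": 25}}

```text
time_s: 17.5
tcp_pos: [0.6025, 0.0014, 0.0802]
ee_rot: [-2.082, -2.353, 0.001]
wrist_force: [-3.8, -0.3, 6.3]
finger_gap: 0.32
finger_force: 24.9
```

Run:
```python
from h import *
go(602.5,3.2,78,7);st();print(sense()["torque"])
```

```text
at [602.5   1.4  80.2] psi 6.99 -> 602.5 3.2 78 7 : tr [1.8 0.3 2.2] rot [-0.0004  0.     -0.0001]
17.5 F [-3.8 -0.3  6.3] gap 0.32 ff 24.9 q [-0.13  0.32  1.71 -0.    1.12 -0.25]
[0.02686976 0.67144859 0.05298309]
```

Emit:
{"op": "play_rows", "data": {"rows": [{"translation": [0,0,0],"rot": [0,0,0]},{"translation": [0,0,0],"rot": [0,0,0]},{"translation": [0,0,-2],"rot": [0,0,0]},{"translation": [0,0,-4],"rot": [0,0,0]},{"translation": [0,0,-7],"rot": [0,0,0]},{"translation": [0,0,-10],"rot": [0,0,0]},{"translation": [0,0,-13],"rot": [0,0,0]},{"translation": [0,0,-13],"rot": [0,0,0]}], "squeeze": 70}}

```text
time_s: 18.5
tcp_pos: [0.6024, 0.0014, 0.0927]
ee_rot: [-2.082, -2.352, 0.001]
wrist_force: [1.4, -1.4, -9.8]
finger_gap: 0.304
finger_force: 69.3
```

Run:
```python
from h import *
go(602.5,3.2,78,7);st();print(sense()["torque"])
```

```text
at [602.4   1.4  92.7] psi 6.99 -> 602.5 3.2 78 7 : tr [ 1.8  0.4 14.7] rot [-0.0006 -0.0001 -0.0002]
18.5 F [ 1.4 -1.4 -9.8] gap 0.304 ff 69.3 q [-0.13  0.3   1.7  -0.    1.14 -0.25]
[-0.16881314 -0.3629661   0.01924043]
```

Emit:
{"op": "play_rows", "data": {"rows": [{"translation": [0,0,-1],"rot": [0,0,0]},{"translation": [0,0,-2],"rot": [0,0,0]},{"translation": [0,0,-2.5],"rot": [0,0,0]},{"translation": [0,0,-2.5],"rot": [0,0,0]}]}}

```text
time_s: 19.0
tcp_pos: [0.6024, 0.0014, 0.0951]
ee_rot: [-2.081, -2.352, 0.001]
wrist_force: [1.8, -0.4, -9.7]
finger_gap: 0.301
finger_force: 69.3
```

Emit:
{"op": "play_rows", "data": {"rows": [{"translation": [0,0,-0.5],"rot": [0,0,0]},{"translation": [0,0,-1],"rot": [0,0,0]},{"translation": [0,0,-1],"rot": [0,0,0]},{"translation": [0,0,-1],"rot": [0,0,0]}]}}

```text
time_s: 19.5
tcp_pos: [0.6024, 0.0014, 0.0962]
ee_rot: [-2.082, -2.352, 0.001]
wrist_force: [1.3, -0.5, -9.4]
finger_gap: 0.308
finger_force: 69.3
```

Emit:
{"op": "play_rows", "data": {"rows": [{"translation": [0,0,-0.5],"rot": [0,0,0]},{"translation": [0,0,-1],"rot": [0,0,0]},{"translation": [0,0,-1],"rot": [0,0,0]},{"translation": [0,0,-1],"rot": [0,0,0]}]}}

```text
time_s: 20.0
tcp_pos: [0.6023, 0.0014, 0.0966]
ee_rot: [-2.081, -2.352, 0.001]
wrist_force: [3.3, -1.3, -18.6]
finger_gap: 0.301
finger_force: 69.8
```

Run:
```python
from h import *
go(602.5,3.2,78,7);st();print(sense()["torque"])
s=snapshot("scene");cv2.imwrite("pics/g.png",cv2.resize(s["image"][170:280,210:330,::-1],(640,587),interpolation=cv2.INTER_CUBIC))
```

```text
at [602.3   1.4  96.6] psi 6.99 -> 602.5 3.2 78 7 : tr [ 1.8  0.4 18.6] rot [-0.0007 -0.0002 -0.0002]
20.0 F [  3.3  -1.3 -18.6] gap 0.301 ff 69.8 q [-0.13  0.3   1.7  -0.    1.15 -0.25]
[-0.25162863 -0.54642328  0.03825017]
```

View pics/g.png

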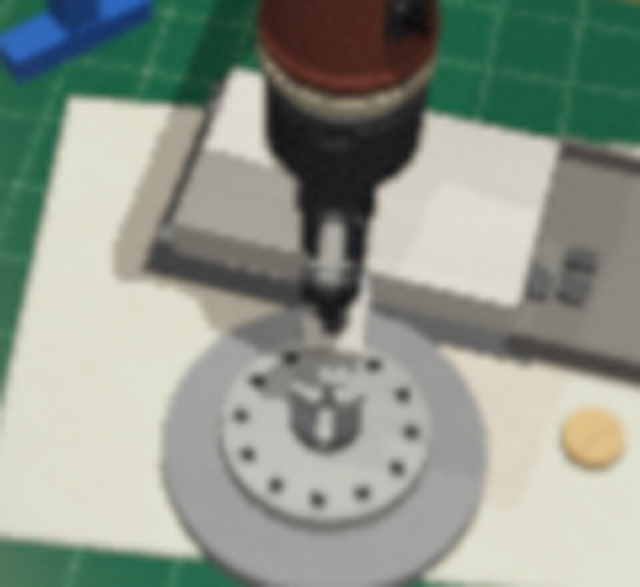

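The gripper holds the knob at (330,310), the force has jumped from 9.4 to 18.6 N after 16.4 mm of measured rise, so it is on the stop. The chips are in the tray at (570,280). A short hold to check it stays.

Emit:
{"op": "play_rows", "data": {"rows": [{"translation": [0,0,0],"rot": [0,0,0]},{"translation": [0,0,0],"rot": [0,0,0]},{"translation": [0,0,0],"rot": [0,0,0]},{"translation": [0,0,0],"rot": [0,0,0]},{"translation": [0,0,0],"rot": [0,0,0]},{"translation": [0,0,0],"rot": [0,0,0]},{"translation": [0,0,0],"rot": [0,0,0]},{"translation": [0,0,0],"rot": [0,0,0]}]}}

```text
time_s: 21.05
tcp_pos: [0.6023, 0.0014, 0.0967]
ee_rot: [-2.081, -2.352, 0.001]
wrist_force: [5.2, -1.4, -24.0]
finger_gap: 0.306
finger_force: 70.1
```

Emit:
{"op": "play_rows", "data": {"rows": [{"translation": [0,0,0.5],"rot": [0,0,0]},{"translation": [0,0,0.5],"rot": [0,0,0]},{"translation": [0,0,0.5],"rot": [0,0,0]},{"translation": [0,0,0.5],"rot": [0,0,0]}]}}

```text
time_s: 21.55
tcp_pos: [0.6023, 0.0014, 0.0966]
ee_rot: [-2.082, -2.352, 0.001]
wrist_force: [2.3, -2.3, -23.2]
finger_gap: 0.303
finger_force: 70.2
```

Still on the stop, with a steady force.

```bash
python3 -c "
from h import *
print(finish_job())"
```

```text
the job is handed in; nothing more can be done
None
```

The job is handed in: all three chips are in the catch tray, the scraper stands upright on the bench where it started, and the gripper is holding the plunger up against its stop. It took about 22 s of the 69 s, and no verdict came back.

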